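Put the setting block away and press the jig cover home

TASK

Stand the setting block that is in the fixture upright in its own slot, the one of its shape, and let go of it. Then bring the jig cover, bar up, between the fixture's cheeks and work it along until it drops over the locating pin hidden beneath it, press it down against the sprung pads until it is fully home, and finish while still holding it pressed down: do not let go. Leave the other things where they are.

Things in the scene. Friction and masses are not known exactly. Their poses are not given: they have to be found in the camera images.
- cover: the jig cover: aluminium plate 120 (its x) x 96 (its y) x 20 mm thick, about 0.35 kg, a black grip bar on top. Origin: centre of the underside, z up. In the middle of the underside is a blind slot for the pin: 16 mm along x, 22 mm along y, 16 mm deep, chamfered 1.5 mm. It starts flat on the table, bar up; a half turn about z makes no difference.
- cover_bar (a point): centre of the top of the cover's grip bar, 55 mm above the cover's underside. The bar runs along the cover's x: 70 mm long, 20 mm wide (its y), 35 mm high above the plate.
- fixture: the fixture, fixed to the table: aluminium channel 170 mm long (its x), 121 mm wide (its y). Origin: centre of its underside, on the table. Deck 16 mm above the table; two cheeks along the long sides, 101 mm apart inside (2.5 mm play each side of the cover), 10 mm thick, tops 40 mm above the table; both ends open. The cover lies in it with x along x.
- pin_line (a point): a mark on the fixture's middle, 34 mm above the table: the height of the pin's top. The one locating pin, dark steel, 12 mm diameter, chamfered, stands on the fixture's centre line (y = 0), each time elsewhere between -15 and +15 mm along the fixture's x from this mark. Its place is not in the readings: see it, or feel for it by sliding the cover along x.
- home (a point): where the cover's origin is at home if the pin stands in the middle: 20 mm above the table (else shifted along the fixture's x like the pin). The cover's underside is 34 mm above the table riding on the pin, 26 mm once dropped on the sprung pads, 20 mm when home on four fixed rest buttons, its top then flush with the cheek tops.
- pads (a joint): travel of the two sprung pads (black bars along the fixture's x, 60 x 12 mm, at y = +-38 mm, moving together), m: 0 up (tops 26 mm above the table), 0.006 with the cover home. Spring force 7 N at 0, 14.5 N at 0.006: the cover's weight alone does not move them and they lift it again if let go; about 12 N of push keeps it home, more does no harm.
- block: the setting block: plain steel, 30 mm (its x) x 50 mm (its y) x 60 mm tall, about 0.3 kg. Origin: centre of its underside. It starts standing on the fixture's deck (16 mm above the table) between the cheeks, about 45 mm from the middle on the fixture's -x side, its x about along the fixture's x; there it blocks the cover.
- slot: the setting block's own slot: grey plastic holder 64 (its x) x 86 (its y) x 26 mm high, fixed, with a rectangular pocket in the middle, 34 mm along x by 54 mm along y, chamfered, floor 6 mm above the table; a black oblong on its rim label shows the block's outline. Origin: centre of its underside. The block stands in it x along x; a half turn makes no difference.
- round_slot: holder of the same outside size with a round pocket of 44 mm (disc on its label), occupied by the round block; not for the setting block. Origin: centre of its underside.
- square_slot: holder of the same outside size with an empty 40 mm square pocket (square on its label); not for the setting block. Origin: centre of its underside.
- round_block: bystander, leave alone: steel cylinder, 40 mm diameter, 50 mm tall, standing in the round slot. Origin: on its underside.
- square_block: bystander, leave alone: steel block 36 x 36 x 45 mm standing on the table. Origin: on its underside.
- workpiece: bystander, leave alone: blue block 50 x 50 x 40 mm. Origin: on its underside.
- bushing: bystander, leave alone: flanged brass bush, 48 mm diameter, 35 mm tall. Origin: on its underside.
- collar: bystander, leave alone: steel ring, 44 mm diameter, 16 mm tall. Origin: on its underside.
- screwdriver: bystander, leave alone: screwdriver lying on the table. Origin: on its underside.
- wrench: bystander, leave alone: wrench lying on the table. Origin: on its underside.
There are look-alikes about, which are no part of the job. Leave any pink look-alike of the block alone.

How it is judged:
By the outcome, as a careful person would: the job done as asked, in the order asked, and still so for the second after the job is handed in, while the arm keeps its last pose, push and grip.
It also fails if it takes over 72 s, if anything falls off the work surface, if the arm or the gripper's body presses on something with over 40 N, if the wrist force passes 120 N, or if a joint passes its speed limit or range.

ROBOT

A 6-joint arm with a two-finger parallel gripper is mounted at the origin on the work surface. World frame = base frame: x ahead of the robot, y to its left, z up, the work surface at z = 0. Lengths are in mm, angles in degrees, forces in N, time in s.
With the tool pointing down it reaches from about 300 to 850 mm from the base axis. Payload 4.2 kg.
Tool frame: the origin (TCP) lies between the finger pads; the fingertips stand 8 mm ahead of it and the grasp point (between the pads) lies 11 mm behind it; x points along the fingers, y is the direction in which the jaws open and shut, and the axes are right-handed (so a half turn about x gives the same grasp; the last joint's range is limited). The gripper opens to 91 mm and grips with 3 to 60 N. Pads are 32 mm wide; open, the fingers measure 118 mm over their backs; the gripper's body (76 mm by 178 mm) begins 60 mm behind the grasp point.
Start: joints at [-65.718, 18.312, 89.639, -0, 72.044, -1.146], TCP at [246.895, -519.312, 221.976] pointing down, gripper open.
Joint ranges: [-177.97, 177.97], [-48.28, 115.42], [12.27, 149.76], [-77.06, 257.06], [2.81, 150.46], [-146.56, 146.56]. Speed limits (degrees/s): [147.25, 147.25, 180, 180, 180, 180].

INTERFACE

Orientations are given as [roll, pitch, yaw] about the fixed x, y, z axes, in that order (R = Rz(yaw) Ry(pitch) Rx(roll)).
In Python, from workcell import env gives the robot as it stands.
- The arm moves only by the tool arm_command, never from a script. Its arguments are lists of equal length, an entry for each row: "slide": the shift along the tool's x, y, z in cm, a list of three; "turn": the turn, a rotation vector about the tool's x, y, z in rad, a list of three; "grip": the closure in counts, from 0 (fully open) to 255 (shut). A call has 1 to 20 rows; each row is the pose to reach, as a shift and turn from the pose commanded when the call began, along the tool's axes at that moment; what a row does not reach only later rows make up. A row lasts 1/12 s, in which the tool goes at most 41.7 mm and 7.16 degrees, less where a joint would pass 70% of its speed; a pose out of reach is approached as far as the arm can. A call with a gripper value outside its range is refused whole. The fingers move at their own pace and stop on an object; "newtons" is the grip in N (left out, the last holds). Time passes only in rows, so rows that repeat a pose let the fingers close. It gives the time, the measured TCP pose, the force and the opening at its end, in the units of the state.
- env.state(): the state, without advancing time (a new reading comes with each control period).
- env.grab_frame(name): name is "side" or "top" or "wrist"; returns (picture, depth): 480x640x3 uint8, red, green, blue; 480x640 float32, mm along the optical axis (not along the pixel's ray), 0 where there is no reading.
- env.calibration(name): a dict with "K" (3x3 intrinsics, pixels), "k1" (the pictures are not rectified: a ray, as slopes to the right and down, at radius r is drawn at 1 + k1 r^2 times it, then the intrinsics apply), "camera_from_world" (4x4, takes a point from world to camera coordinates); the wrist camera has in their place "T_tool_cam" (4x4, takes a point from camera to tool coordinates, whose origin is the TCP and whose axes are the tool frame's). Camera axes: x right, y up, looking along -z (the intrinsics and any distortion apply to the point x, -y, -z); pixel columns grow to the right and rows downward; lengths in mm; the calibration is good to about 2 mm. A picture is of the moment at which its call begins: read the wrist's pose just before it. calibration takes no time and is no camera call.
- env.job_done(): hands the job in, once; it reports no verdict.
Trained networks look in the newest picture that a camera, given by its name, has taken for a name from the list of things; names that differ only in an ending like _2 or _b are one class to them, and where a whole thing is asked for, a point or a joint stands for the part that bears it (a point fixed in the world has none). Each returns a list of dicts, best first, with "p" (0 to 1); they miss things now and then, are a little off and sometimes report something else, mostly with a low value. They report only what shows in the picture. A call takes as long as a camera call. They do not tell look-alikes from the thing itself.
- env.search_frame(camera, label): "point" ([x, y, z] in mm, in world coordinates, good to about 4 mm: the middle of the surface that is visible of it).
The state is a dict: "time_s": time; "qpos": joint angles; "qvel": joint speeds; "effort": joint torques, N m; "ee_pos": TCP position; "ee_rot": TCP orientation; "force": force on the tool from outside, world axes, zero at the start; "torque": the same for the moment, N m; "gripper_width": finger opening in mm.
Only numpy, scipy, OpenCV 4.12 (cv2) and the standard library are available. Lean on these libraries where they do the work, as an engineer would, in place of code of your own. Each camera call takes 0.05 s, during which the arm holds its last target.

## Working session

There is one attempt and no reset: what is moved stays moved. The work goes in short steps, Python scripts to look and compute and a tool call to move; the robot and the scene stay as the last step left them, time stands still between calls to the robot, and variables do not carry over. Pictures are saved under pics/ and viewed, and the job is handed in when it is done.

Besides the shell and the picture viewer there is one more tool, called after "Call:" by a JSON object that holds its "method" and its "body", one argument or row to a line. arm_command: Moves the arm, as the interface text tells. Its arguments: {"type":"object","properties":{"slide":{"type":"array","items":{"type":"array","items":{"type":"number"}}},"turn":{"type":"array","items":{"type":"array","items":{"type":"number"}}},"grip":{"type":"array","items":{"type":"number"}},"newtons":{"type":"number"}},"required":["slide","turn","grip"]}

```bash
mkdir -p pics; ls; cat > h.py <<'E'
import numpy as np, cv2
from workcell import env
from scipy.spatial.transform import Rotation as R
def toolT(s):
    T=np.eye(4); T[:3,:3]=R.from_euler('xyz',s['ee_rot'],degrees=True).as_matrix(); T[:3,3]=s['ee_pos']; return T
def w2c(name,s=None):
    c=env.calibration(name)
    if name=='wrist': return c,np.linalg.inv(toolT(s)@np.array(c['T_tool_cam']))
    return c,np.array(c['camera_from_world'])
def cloud(c,W,d):
    K=np.array(c['K']);k1=c['k1'];h,w=d.shape
    u,v=np.meshgrid(np.arange(w),np.arange(h))
    p=cv2.undistortPoints(np.stack([u,v],-1).reshape(-1,1,2).astype(float),K,np.array([k1,0,0,0.])).reshape(h,w,2)
    P=np.stack([p[...,0]*d,-p[...,1]*d,-d],-1)
    Wi=np.linalg.inv(W); Q=P@Wi[:3,:3].T+Wi[:3,3]; Q[d==0]=np.nan; return Q
def proj(c,W,X):
    X=np.atleast_2d(X); P=X@W[:3,:3].T+W[:3,3]
    q=np.stack([P[:,0],-P[:,1],-P[:,2]],-1)
    r,_=cv2.projectPoints(q,np.zeros(3),np.zeros(3),np.array(c['K']),np.array([c['k1'],0,0,0.])); return r.reshape(-1,2)
def grab(name,fn):
    s=env.state(); im,d=env.grab_frame(name); cv2.imwrite(f'pics/{fn}.png',im[...,::-1]); c,W=w2c(name,s)
    Q=cloud(c,W,d); np.savez(f'{fn}.npz',im=im,d=d,Q=Q,W=W); return im,d,Q,c,W,s
E
python3 - <<'E'
from h import *
for n in ('top','side'):
    grab(n,n+'0')
    for l in ('cover','cover_bar','fixture','block','slot','round_slot','square_slot','square_block'):
        if n=='side' and l not in('block','slot','cover'): continue
        print(n,l,[(np.round(r['point']).tolist(),round(r['p'],2)) for r in env.search_frame(n,l)])
print(env.state()); print(env.calibration('wrist'))
E
```

```text
pics
top cover [([518.0, 285.0, 21.0], 0.63)]
top cover_bar [([522.0, 282.0, 12.0], 0.77)]
top fixture [([566.0, 16.0, 17.0], 0.88)]
top block [([581.0, 154.0, 63.0], 0.69)]
top slot [([468.0, -191.0, 28.0], 0.83), ([555.0, -12.0, 26.0], 0.28)]
top round_slot [([524.0, -304.0, 31.0], 0.63)]
top square_slot [([610.0, -226.0, 25.0], 0.96)]
top square_block [([728.0, 48.0, 46.0], 0.66), ([521.0, 284.0, 19.0], 0.55)]
side cover [([503.0, 296.0, 18.0], 0.61), ([515.0, -282.0, 25.0], 0.28), ([560.0, 30.0, 12.0], 0.18)]
side block [([569.0, 173.0, 51.0], 0.87), ([502.0, 24.0, 61.0], 0.64)]
side slot [([466.0, -187.0, 22.0], 0.98), ([518.0, -279.0, 23.0], 0.39), ([348.0, -292.0, 16.0], 0.17)]
{'time_s': 0.65, 'qpos': array([-6.57172905e+01,  1.83082308e+01,  8.96379294e+01,  6.32793920e-05,
        7.20439118e+01, -1.14551242e+00]), 'qvel': array([ 0.06858298, -0.11976246, -0.03892274,  0.12656509,  0.02659621,
       -0.09177246]), 'effort': array([-5.64688708e-04, -4.12180781e+01, -2.32167900e+01,  7.24689150e-02,
        3.74441652e-02, -1.04925502e-05]), 'ee_pos': array([ 246.9064087 , -519.31227853,  222.0200104 ]), 'ee_rot': array([ 89.2019102 ,  89.99007185, -65.36988743]), 'force': array([-0.04722747, -0.4798764 ,  0.29282661]), 'torque': array([ 0.00995461, -0.00891433, -0.00036172]), 'gripper_width': 91.25117337222483}
{'K': array([[416.84934544,   0.        , 316.97604158],
       [  0.        , 416.84934544, 240.70539142],
       [  0.        ,   0.        ,   1.        ]]), 'k1': 0.006897984666477046, 'T_tool_cam': array([[ 9.05721390e-04,  2.66432678e-01, -9.63853105e-01,
        -1.63437960e+02],
       [ 9.99999479e-01,  2.13141457e-04,  9.98605246e-04,
        -7.78167818e-02],
       [ 4.71498125e-04, -9.63853507e-01, -2.66432346e-01,
        -7.62311996e+01],
       [ 0.00000000e+00,  0.00000000e+00,  0.00000000e+00,
         1.00000000e+00]])}
```

View pics/top0.png

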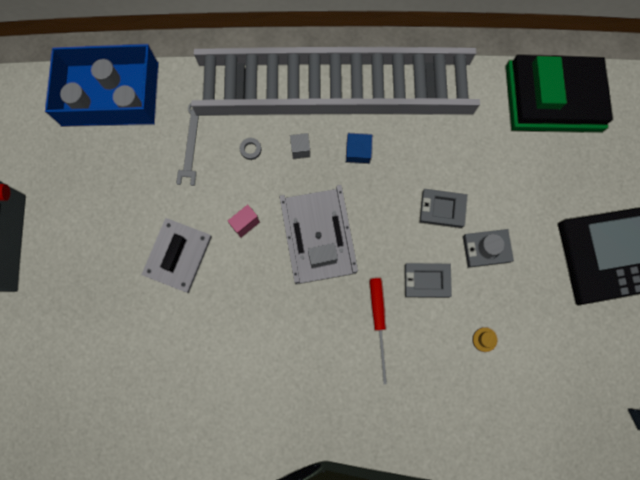

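View pics/side0.png

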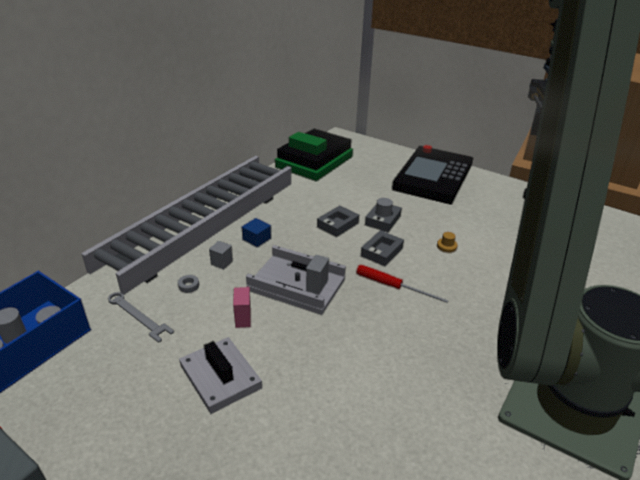

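The top view shows the fixture at (318,235) with a steel block at (323,253) in it and the pin at (318,235). The cover with its black bar is at (177,255). The pink look-alike is at (243,220). The three holders are at (428,280), (443,208) and (488,248).

Block candidates are the steel one in the fixture at (323,253) and the pink one at (243,220). The steel one fits. I'll check crops of the block and the slot labels.

```bash
python3 - <<'E'
from h import *
im=np.load('top0.npz')['im'][...,::-1]
a=cv2.resize(im[170:300,225:370],None,fx=4,fy=4,interpolation=3)[:520,:400*2]
b=cv2.resize(im[180:310,395:525],None,fx=4,fy=4,interpolation=3)
o=np.hstack([a,b])[:520]; o=cv2.resize(o,(800,int(800*o.shape[0]/o.shape[1]))); cv2.imwrite('pics/crop0.png',o)
Q=np.load('top0.npz')['Q']
for n,(u,v) in dict(block=(323,253),deck=(318,222),bar=(173,253),plate=(160,268),slotrim=(408,283),slotfloor=(430,280),table=(270,300),pin=(318,235)).items(): print(n,Q[v,u].round(1))
print(env.calibration('top')['K'][0],np.linalg.inv(np.array(env.calibration('top')['camera_from_world'])).round(2))
E
```

```text
block [512.6   7.8  76.4]
deck [583.9  16.4  14.1]
bar [517.2 286.2  57.1]
plate [494.2 319.6  20.5]
slotrim [ 462.4 -152.4   28.1]
slotfloor [ 470.2 -198.4    7.1]
table [433.9 108.9   5.6]
pin [553.3  16.6  38.7]
[579.75743587   0.         316.38939418] [[-1.00000e-02  9.80000e-01 -1.80000e-01  3.40760e+02]
 [-1.00000e+00 -1.00000e-02 -0.00000e+00  1.86900e+01]
 [-0.00000e+00  1.80000e-01  9.80000e-01  1.11192e+03]
 [ 0.00000e+00  0.00000e+00  0.00000e+00  1.00000e+00]]
```

View pics/crop0.png

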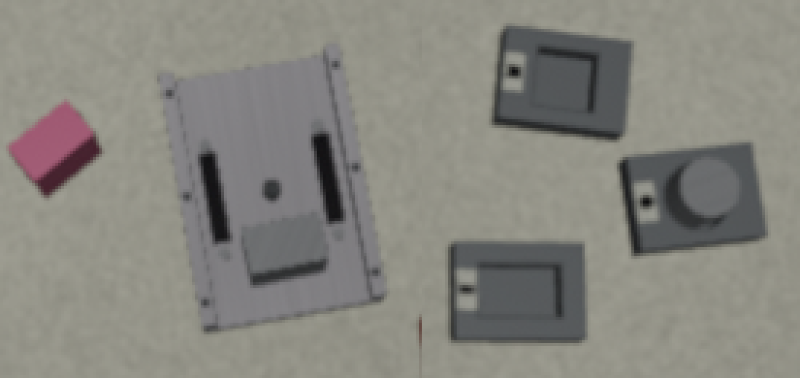

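```bash
cat >> h.py <<'E'
def target(pos,phi):
    y=np.array([np.cos(np.radians(phi)),np.sin(np.radians(phi)),0]); x=np.array([0,0,-1.]); z=np.cross(x,y)
    T=np.eye(4); T[:3,:3]=np.stack([x,y,z],1); T[:3,3]=pos; return T
def rel(T,s=None):
    s=s or env.state(); D=np.linalg.inv(toolT(s))@T
    print('slide cm',(D[:3,3]/10).round(3).tolist(),'turn',R.from_matrix(D[:3,:3]).as_rotvec().round(4).tolist())
def st():
    s=env.state(); A=toolT(s); print('t',round(s['time_s'],2),'pos',s['ee_pos'].round(1),'phi',round(np.degrees(np.arctan2(A[1,1],A[0,1])),2),'xax',A[:3,0].round(3),'F',s['force'].round(1),'w',round(s['gripper_width'],1),'q',s['qpos'].round(0)); return s
E
python3 - <<'E'
from h import *
# rough fit from top
z=np.load('top0.npz');Q=z['Q']
P=Q.reshape(-1,3)
m=(P[:,2]>33)&(P[:,2]<46)&(abs(P[:,0]-550)<130)&(abs(P[:,1]-16)<85)
print(m.sum(), cv2.minAreaRect(P[m,:2].astype(np.float32)))
m=(P[:,2]>68)&(P[:,2]<85)&(abs(P[:,0]-510)<60)&(abs(P[:,1]-10)<60)
print(m.sum(), cv2.minAreaRect(P[m,:2].astype(np.float32)))
m=(P[:,2]>12)&(P[:,2]<34)&(abs(P[:,0]-468)<60)&(abs(P[:,1]+191)<70)
print(m.sum(), cv2.minAreaRect(P[m,:2].astype(np.float32)))
m=(P[:,2]>14)&(P[:,2]<70)&(abs(P[:,0]-515)<90)&(abs(P[:,1]-285)<80)
print(m.sum(), cv2.minAreaRect(P[m,:2].astype(np.float32)))
s=st(); print(toolT(s).round(3))
for phi in (8,188,-82,98): rel(target([550,16,260],phi))
E
```

```text
1010 ((557.5059814453125, 16.678977966308594), (170.2969970703125, 121.02922821044922), 9.913113594055176)
462 ((511.4922180175781, 8.770280838012695), (30.471521377563477, 49.95432662963867), 11.845301628112793)
1114 ((469.3269348144531, -191.59829711914062), (86.56407165527344, 63.3278923034668), 89.17818450927734)
3054 ((520.7195434570312, 290.362060546875), (99.0292739868164, 119.2658462524414), 68.95167541503906)
t 0.65 pos [ 246.9 -519.3  222. ] phi -64.57 xax [ 0. -0. -1.] F [-0.  -0.5  0.3] w 91.3 q [-66.  18.  90.   0.  72.  -1.]
[[ 0.00000e+00  4.29000e-01 -9.03000e-01  2.46906e+02]
 [-0.00000e+00 -9.03000e-01 -4.29000e-01 -5.19312e+02]
 [-1.00000e+00  0.00000e+00  0.00000e+00  2.22020e+02]
 [ 0.00000e+00  0.00000e+00  0.00000e+00  1.00000e+00]]
slide cm [-3.804, -35.33, -50.358] turn [-1.2666, 0.0001, -0.0001]
slide cm [-3.804, -35.33, -50.358] turn [1.875, -0.0002, -0.0001]
slide cm [-3.804, -35.33, -50.358] turn [0.3042, -0.0, -0.0002]
slide cm [-3.804, -35.33, -50.358] turn [-2.8374, 0.0002, -0.0]
```

```bash
python3 - <<'E'
from h import *
rel(target([500,0,270],10)) 
E
```

```text
slide cm [-4.804, -36.032, -45.156] turn [-1.3015, 0.0001, -0.0001]
```

Call:
{"method": "arm_command", "body": {
  "slide": [
    [-4.8,-9,-11.3],
    [-4.8,-18,-22.6],
    [-4.8,-36,-45.2],
    [-4.8,-36,-45.2],
    [-4.8,-36,-45.2],
    [-4.8,-36,-45.2],
    [-4.8,-36,-45.2],
    [-4.8,-36,-45.2],
    [-4.8,-36,-45.2],
    [-4.8,-36,-45.2],
    [-4.8,-36,-45.2],
    [-4.8,-36,-45.2],
    [-4.8,-36,-45.2],
    [-4.8,-36,-45.2],
    [-4.8,-36,-45.2],
    [-4.8,-36,-45.2],
    [-4.8,-36,-45.2],
    [-4.8,-36,-45.2],
    [-4.8,-36,-45.2],
    [-4.8,-36,-45.2]
  ],
  "turn": [
    [-0.1,0,0],
    [-0.2,0,0],
    [-0.3,0,0],
    [-0.4,0,0],
    [-0.5,0,0],
    [-0.6,0,0],
    [-0.7,0,0],
    [-0.8,0,0],
    [-0.9,0,0],
    [-1.0,0,0],
    [-1.1,0,0],
    [-1.2,0,0],
    [-1.3,0,0],
    [-1.3,0,0],
    [-1.3,0,0],
    [-1.3,0,0],
    [-1.3,0,0],
    [-1.3,0,0],
    [-1.3,0,0],
    [-1.3,0,0]
  ],
  "grip": [100,100,100,100,100,100,100,100,100,100,100,100,100,100,100,100,100,100,100,100]
}}

```text
time_s: 2.32
ee_pos: [500.1, -1.3, 270.0]
ee_rot: [12.0, 90.0, -68.2]
force: [-1.1, -0.3, -0.7]
gripper_width: 55.6
```

```bash
python3 - <<'E'
from h import *
st(); grab('wrist','w1'); 
P=np.load('w1.npz')['Q'].reshape(-1,3)
def rect(zl,zh,x,y,rx,ry):
    m=(P[:,2]>zl)&(P[:,2]<zh)&(abs(P[:,0]-x)<rx)&(abs(P[:,1]-y)<ry)
    print(m.sum(), np.median(P[m,2]) , cv2.minAreaRect(P[m,:2].astype(np.float32)))
rect(36,46,557,17,130,85); rect(70,85,510,9,60,60); rect(22,34,469,-191,60,70); rect(30,37,557,17,30,30)
E
```

```text
t 2.32 pos [500.1  -1.3 270. ] phi 9.79 xax [ 0. -0. -1.] F [-1.1 -0.3 -0.7] w 55.6 q [ -1.  10.  94.  -0.  76. -11.]
4043 40.39960803360373 ((559.1607666015625, 17.058067321777344), (170.4894256591797, 120.58670806884766), 9.795654296875)
1963 76.51929499453047 ((512.5750732421875, 8.900753021240234), (29.6835994720459, 50.43779754638672), 10.791184425354004)
947 26.23528616127777 ((476.17218017578125, -191.81268310546875), (86.9186782836914, 51.13614273071289), 88.25115966796875)
122 34.19607611893278 ((555.8275146484375, 16.615612030029297), (10.836654663085938, 11.303352355957031), 55.611202239990234)
```

View pics/w1.png

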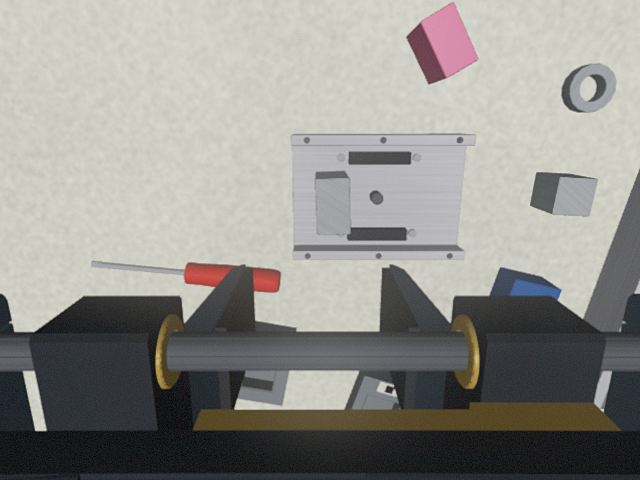

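The wrist view shows the steel block at (333,203) and the pin at (376,197) between the fixture's cheeks. The pink look-alike is at (440,45). Measured sizes match the given ones, so I'll grasp the steel block.

```bash
python3 - <<'E'
from h import *
rel(target([512.5,8.9,110],10.8)); rel(target([512.5,8.9,54],10.8))
E
```

```text
slide cm [16.009, 1.378, -0.783] turn [-0.0174, 0.0002, -0.0002]
slide cm [21.609, 1.377, -0.784] turn [-0.0174, 0.0002, -0.0002]
```

Call:
{"method": "arm_command", "body": {
  "slide": [
    [3,1.0,-0.6],
    [6,1.38,-0.78],
    [9,1.38,-0.78],
    [12,1.38,-0.78],
    [15,1.38,-0.78],
    [17,1.38,-0.78],
    [18.5,1.38,-0.78],
    [20,1.38,-0.78],
    [21,1.38,-0.78],
    [21.6,1.38,-0.78],
    [21.6,1.38,-0.78],
    [21.6,1.38,-0.78],
    [21.6,1.38,-0.78],
    [21.6,1.38,-0.78],
    [21.6,1.38,-0.78],
    [21.6,1.38,-0.78],
    [21.6,1.38,-0.78]
  ],
  "turn": [
    [-0.017,0,0],
    [-0.017,0,0],
    [-0.017,0,0],
    [-0.017,0,0],
    [-0.017,0,0],
    [-0.017,0,0],
    [-0.017,0,0],
    [-0.017,0,0],
    [-0.017,0,0],
    [-0.017,0,0],
    [-0.017,0,0],
    [-0.017,0,0],
    [-0.017,0,0],
    [-0.017,0,0],
    [-0.017,0,0],
    [-0.017,0,0],
    [-0.017,0,0]
  ],
  "grip": [100,100,100,100,100,100,100,100,100,100,100,255,255,255,255,255,255],
  "newtons": 30
}}

```text
time_s: 3.78
ee_pos: [512.9, 9.9, 54.6]
ee_rot: [67.6, 90.0, -11.5]
force: [-2.0, -0.1, 4.2]
gripper_width: 30.0
```

```bash
python3 - <<'E'
from h import *
st(); rel(target([512.5,8.9,110],10.8)); 
E
```

```text
t 3.78 pos [512.9   9.9  54.6] phi 10.89 xax [ 0.001 -0.    -1.   ] F [-2.  -0.1  4.2] w 30.0 q [ -0.  23. 111.  -0.  47. -11.]
slide cm [-5.542, -0.053, 0.097] turn [0.0016, 0.0002, -0.0006]
```

```bash
python3 - <<'E'
from h import *
rel(target([469.5,-255,200],-0.8)); 
E
```

```text
slide cm [-14.541, -9.256, 25.202] turn [0.204, 0.0002, -0.0006]
```

Call:
{"method": "arm_command", "body": {
  "slide": [
    [-2,0,0],
    [-5,0,0],
    [-8,0,0],
    [-11,-0.5,1.5],
    [-14,-1.5,4.5],
    [-14.5,-3,8],
    [-14.5,-4.3,11.5],
    [-14.5,-5.6,15],
    [-14.5,-6.9,18.5],
    [-14.5,-8,22],
    [-14.5,-8.8,24],
    [-14.5,-9.2,25.2],
    [-14.5,-9.2,25.2],
    [-14.5,-9.2,25.2]
  ],
  "turn": [
    [0,0,0],
    [0,0,0],
    [0,0,0],
    [0.03,0,0],
    [0.06,0,0],
    [0.1,0,0],
    [0.14,0,0],
    [0.18,0,0],
    [0.204,0,0],
    [0.204,0,0],
    [0.204,0,0],
    [0.204,0,0],
    [0.204,0,0],
    [0.204,0,0]
  ],
  "grip": [255,255,255,255,255,255,255,255,255,255,255,255,255,255]
}}

```text
time_s: 4.95
ee_pos: [469.8, -254.4, 198.4]
ee_rot: [-152.0, 89.9, 117.1]
force: [0.3, -0.4, -2.1]
gripper_width: 29.5
```

```bash
python3 - <<'E'
from h import *
s=st(); im,d,Q,c,W,s=grab('wrist','w2'); 
P=Q.reshape(-1,3)
def rect(zl,zh,x,y,rx,ry):
    m=(P[:,2]>zl)&(P[:,2]<zh)&(abs(P[:,0]-x)<rx)&(abs(P[:,1]-y)<ry)
    if m.sum()>10: print(m.sum(), np.median(P[m,2]) , cv2.minAreaRect(P[m,:2].astype(np.float32)))
rect(23,30,469,-191,60,70); rect(3.5,9,469,-191,27,32)
E
```

```text
t 4.95 pos [ 469.8 -254.4  198.4] phi -0.86 xax [-0.001  0.002 -1.   ] F [ 0.3 -0.4 -2.1] w 29.5 q [-30.  16.  97.   0.  67. -29.]
6194 26.62228797452633 ((469.9993896484375, -191.57017517089844), (85.80187225341797, 64.85162353515625), 88.81903076171875)
2739 6.6028413689987815 ((469.5811767578125, -191.95396423339844), (53.54335403442383, 33.847808837890625), 89.31293487548828)
```

View pics/w2.png

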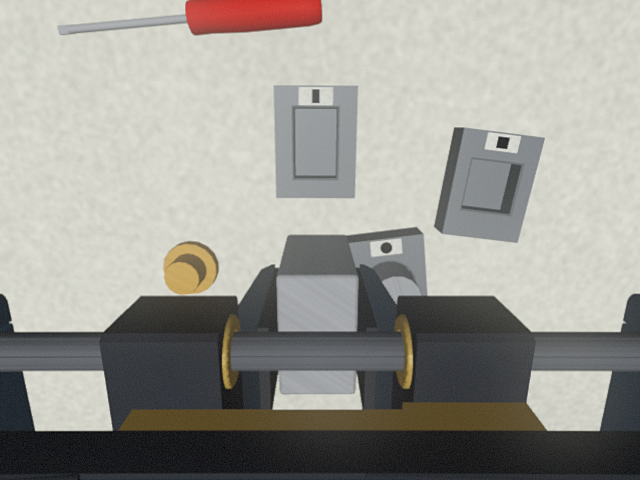

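The own slot (oblong label) is at (316,140) and the held block at (316,315). Next I'll measure the block in the hand.

```bash
python3 - <<'E'
from h import *
z=np.load('w2.npz'); s=env.state(); Ti=np.linalg.inv(toolT(s)); Q=z['Q']; q=Q@Ti[:3,:3].T+Ti[:3,3]
# +y side face patch (rows 240-270), top patch 290-325
for n,sl in dict(side=(slice(240,271),slice(292,348)),top=(slice(285,325),slice(288,348))).items():
    p=q[sl].reshape(-1,3); p=p[~np.isnan(p).any(1)]
    print(n,np.median(p,0).round(2),p.min(0).round(1),p.max(0).round(1)); c=p.mean(0); print(np.linalg.svd(p-c,full_matrices=False)[2][2].round(3))
m=(q[...,0]>-50)&(q[...,0]<40)&(abs(q[...,1])<30)&(abs(q[...,2])<45); p=q[m]
b=m&(abs(q[...,1])<14); p=q[b]; print('z ext',np.percentile(p[:,2],[.5,99.5]).round(1),'x ext',np.percentile(p[:,0],[.5,99.5]).round(1))
print(q[300,260:380:4].round(1)[:,[0,1,2]].tolist())
E
```

```text
side [  1.93   1.77 -23.4 ] [-17.8 -11.  -24.1] [ 27.5  15.  -22.8]
[-0.001  0.002 -1.   ]
top [-21.91   1.1  -11.78] [-23.8 -10.1 -20. ] [-20.   11.9  -3.2]
[-1.     0.006  0.004]
z ext [-23.8  25.7] x ext [-23.2  34.9]
[[-30.9, -18.8, -17.5], [-29.8, -17.6, -17.0], [-27.5, -16.5, -16.1], [-28.2, -15.0, -16.4], [-20.2, -14.4, -12.9], [-22.2, -12.8, -13.7], [-21.4, -11.4, -13.4], [-22.5, -9.8, -13.9], [-21.7, -8.4, -13.5], [-22.4, -6.9, -13.8], [-23.2, -5.4, -14.2], [-22.1, -4.0, -13.7], [-21.0, -2.6, -13.2], [-22.9, -1.1, -14.0], [-21.0, 0.4, -13.2], [-22.4, 1.8, -13.8], [-22.0, 3.3, -13.6], [-22.4, 4.8, -13.8], [-21.3, 6.3, -13.3], [-21.2, 7.7, -13.3], [-21.3, 9.2, -13.3], [-21.9, 10.6, -13.6], [-21.0, 12.2, -13.2], [-22.4, 13.5, -13.8], [-21.1, 15.1, -13.2], [-29.3, 15.7, -16.8], [-28.3, 17.2, -16.3], [-28.6, 18.5, -16.5], [-30.8, 19.6, -17.4], [-32.1, 20.8, -18.0]]
```

```bash
python3 - <<'E'
from h import *
rel(target([469.4,-190.8,85],-0.8)); 
E
```

```text
slide cm [11.362, -0.135, -6.283] turn [0.0001, -0.0014, 0.0007]
```

Call:
{"method": "arm_command", "body": {
  "slide": [
    [1,0,-2],
    [3,-0.1,-4],
    [6,-0.1,-6],
    [9,-0.1,-6.3],
    [11,-0.1,-6.3],
    [11.4,-0.1,-6.3],
    [11.4,-0.1,-6.3],
    [11.4,-0.1,-6.3],
    [11.4,-0.1,-6.3],
    [11.4,-0.1,-6.3],
    [11.4,-0.1,-6.3]
  ],
  "turn": [
    [0,0,0],
    [0,0,0],
    [0,0,0],
    [0,0,0],
    [0,0,0],
    [0,0,0],
    [0,0,0],
    [0,0,0],
    [0,0,0],
    [0,0,0],
    [0,0,0]
  ],
  "grip": [255,255,255,255,255,255,255,255,255,255,255]
}}

```text
time_s: 5.92
ee_pos: [470.6, -192.3, 86.1]
ee_rot: [66.8, 89.9, -24.0]
force: [-0.1, 0.3, -2.9]
gripper_width: 29.8
```

```bash
python3 - <<'E'
from h import *
st();rel(target([469.4,-190.8,45.5],-0.8)); grab('wrist','w3')
E
```

```text
t 5.92 pos [ 470.6 -192.3   86.1] phi -0.82 xax [ 0.002 -0.001 -1.   ] F [-0.1  0.3 -2.9] w 29.8 q [-24.  20. 109.  -0.  51. -23.]
slide cm [4.063, -0.134, -0.154] turn [-0.0003, 0.001, -0.0023]
```

View pics/w3.png

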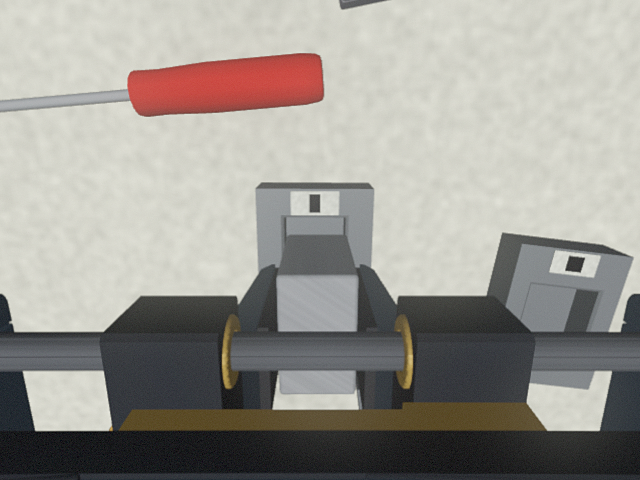

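Call:
{"method": "arm_command", "body": {
  "slide": [
    [0,-0.13,-0.15],
    [0,-0.13,-0.15],
    [0,-0.13,-0.15],
    [0,-0.13,-0.15]
  ],
  "turn": [
    [0,0,0],
    [0,0,0],
    [0,0,0],
    [0,0,0]
  ],
  "grip": [255,255,255,255]
}}

```text
time_s: 6.3
ee_pos: [468.6, -190.4, 85.0]
ee_rot: [52.5, 90.0, -38.3]
force: [-0.7, 0.7, -2.6]
gripper_width: 29.7
```

```bash
python3 - <<'E'
from h import *
st();rel(target([469.4,-190.8,45.5],-0.8))
im,d,Q,c,W,s=grab('wrist','w4'); st()
P=Q.reshape(-1,3)
def rect(zl,zh,x0,x1,y0,y1):
    m=(P[:,2]>zl)&(P[:,2]<zh)&(P[:,0]>x0)&(P[:,0]<x1)&(P[:,1]>y0)&(P[:,1]<y1)
    p=P[m]; print(m.sum(), np.percentile(p,[0.5,99.5],axis=0).round(1).tolist())
rect(23,30,430,510,-200,-140)   # rim
rect(3,10,440,500,-180,-150)    # pocket floor
rect(48,95,450,490,-180,-160)   # block side
rect(100,115,450,490,-230,-150)   # block top
E
```

```text
t 6.3 pos [ 468.6 -190.4   85. ] phi -0.81 xax [ 0. -0. -1.] F [-0.7  0.7 -2.6] w 29.7 q [-23.  20. 110.  -0.  50. -23.]
slide cm [3.953, 0.077, 0.037] turn [-0.0001, 0.0001, -0.0002]
t 6.35 pos [ 468.6 -190.4   85. ] phi -0.81 xax [ 0. -0. -1.] F [ 0.5  0.7 -2.6] w 29.8 q [-23.  20. 110.  -0.  50. -23.]
5722 [[438.4, -190.5, 23.7], [502.1, -148.5, 28.7]]
797 [[453.1, -177.5, 5.0], [487.0, -168.9, 8.6]]
2285 [[450.3, -174.1, 49.3], [489.7, -165.9, 94.9]]
7538 [[450.8, -215.6, 100.4], [489.2, -166.1, 114.4]]
```

Call:
{"method": "arm_command", "body": {
  "slide": [
    [0.2,0.1,0.05],
    [0.6,0.1,0.05],
    [1.0,0.1,0.05],
    [1.4,0.1,0.05],
    [1.7,0.1,0.05],
    [2.0,0.1,0.05],
    [2.3,0.1,0.05],
    [2.6,0.1,0.05],
    [2.8,0.1,0.05],
    [2.8,0.1,0.05]
  ],
  "turn": [
    [0,0,0],
    [0,0,0],
    [0,0,0],
    [0,0,0],
    [0,0,0],
    [0,0,0],
    [0,0,0],
    [0,0,0],
    [0,0,0],
    [0,0,0]
  ],
  "grip": [255,255,255,255,255,255,255,255,255,255]
}}

```text
time_s: 7.18
ee_pos: [469.4, -190.8, 56.5]
ee_rot: [-107.5, 90.0, 161.7]
force: [-0.3, -0.3, -2.0]
gripper_width: 29.9
```

```bash
python3 - <<'E'
from h import *
st()
E
```

```text
t 7.18 pos [ 469.4 -190.8   56.5] phi -0.8 xax [-0.001  0.    -1.   ] F [-0.3 -0.3 -2. ] w 29.9 q [-23.  22. 111.  -0.  47. -23.]
```

Call:
{"method": "arm_command", "body": {
  "slide": [
    [0.3,0,0],
    [0.6,0,0],
    [0.9,0,0],
    [1.1,0,0],
    [1.2,0,0],
    [1.2,0,0],
    [1.2,0,0]
  ],
  "turn": [
    [0,0,0],
    [0,0,0],
    [0,0,0],
    [0,0,0],
    [0,0,0],
    [0,0,0],
    [0,0,0]
  ],
  "grip": [255,255,255,255,255,255,255]
}}

```text
time_s: 7.77
ee_pos: [469.7, -190.9, 44.9]
ee_rot: [49.6, 90.0, -41.2]
force: [0.1, -0.2, -1.6]
gripper_width: 30.0
```

```bash
python3 - <<'E'
from h import *
st()
E
```

```text
t 7.77 pos [ 469.7 -190.9   44.9] phi -0.8 xax [ 0. -0. -1.] F [ 0.1 -0.2 -1.6] w 30.0 q [-23.  23. 112.  -0.  45. -23.]
```

Call:
{"method": "arm_command", "body": {
  "slide": [
    [0.1,0,0],
    [0.1,0,0],
    [0.1,0,0],
    [0.1,0,0],
    [0.1,0,0],
    [0.1,0,0],
    [-0.5,0,0],
    [-2,0,0],
    [-5,0,0],
    [-8,0,0],
    [-11,0,0],
    [-13,0,0],
    [-13,0,0]
  ],
  "turn": [
    [0,0,0],
    [0,0,0],
    [0,0,0],
    [0,0,0],
    [0,0,0],
    [0,0,0],
    [0,0,0],
    [0,0,0],
    [0,0,0],
    [0,0,0],
    [0,0,0],
    [0,0,0],
    [0,0,0]
  ],
  "grip": [255,110,100,100,100,100,100,100,100,100,100,100,100]
}}

```text
time_s: 8.85
ee_pos: [472.3, -192.0, 180.1]
ee_rot: [67.4, 89.4, -23.4]
force: [0.5, -0.0, 0.0]
gripper_width: 55.6
```

```bash
python3 - <<'E'
from h import *
st(); im,d,Q,c,W,s=grab('side','s1')
cv2.imwrite('pics/s1c.png',cv2.resize(im[190:290,310:460][...,::-1],None,fx=4,fy=4,interpolation=3))
z=grab('top','t1'); P=z[2].reshape(-1,3)
def rect(zl,zh,x,y,rx,ry):
    m=(P[:,2]>zl)&(P[:,2]<zh)&(abs(P[:,0]-x)<rx)&(abs(P[:,1]-y)<ry)
    if m.sum()>10: print(m.sum(), np.median(P[m,2]) , cv2.minAreaRect(P[m,:2].astype(np.float32)))
rect(58,75,470,-191,30,30)
rect(36,46,557,17,130,85);rect(52,62,520,288,60,60);rect(15,25,520,288,90,90)
rel(target([521,286,260],69))
E
```

```text
t 8.85 pos [ 472.3 -192.   180.1] phi -0.8 xax [ 0.009 -0.004 -1.   ] F [ 0.5 -0.   0. ] w 55.6 q [-23.  14. 102.  -0.  63. -23.]
247 65.97173769599772 ((469.023681640625, -180.34774780273438), (29.396299362182617, 30.385290145874023), 87.2233657836914)
930 40.421186900920475 ((557.7296142578125, 16.72332763671875), (170.50177001953125, 121.17864227294922), 9.806354522705078)
387 55.353750460276615 ((520.4478759765625, 289.2763671875), (22.06641960144043, 68.8614273071289), 68.30931091308594)
2463 20.558865636512564 ((520.9559936523438, 290.11663818359375), (99.05806732177734, 119.63562774658203), 69.40522766113281)
slide cm [-8.455, 4.468, -47.757] turn [-1.2183, 0.0018, -0.001]
```

View pics/s1c.png

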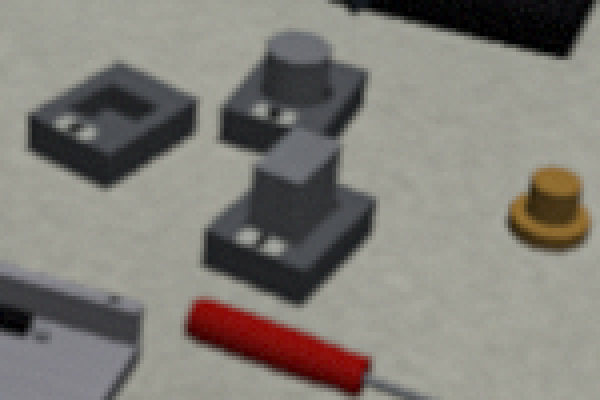

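The block stands seated in its slot, with its top at 66 mm as expected. Next is the cover.

```bash
python3 - <<'E'
from h import *
rel(target([540,282,290],69))
E
```

```text
slide cm [-11.452, 6.379, -47.381] turn [-1.2183, 0.0018, -0.001]
```

Call:
{"method": "arm_command", "body": {
  "slide": [
    [-2,0.5,-3],
    [-4,1,-7],
    [-6,1.5,-11],
    [-8,2.1,-15],
    [-10,2.6,-19],
    [-11.4,3.2,-23],
    [-11.4,3.7,-27],
    [-11.4,4.2,-31],
    [-11.4,4.8,-35],
    [-11.4,5.3,-39],
    [-11.4,5.9,-43],
    [-11.4,6.4,-46],
    [-11.4,6.4,-47.4],
    [-11.4,6.4,-47.4],
    [-11.4,6.4,-47.4],
    [-11.4,6.4,-47.4]
  ],
  "turn": [
    [-0.1,0,0],
    [-0.2,0,0],
    [-0.3,0,0],
    [-0.4,0,0],
    [-0.5,0,0],
    [-0.6,0,0],
    [-0.7,0,0],
    [-0.8,0,0],
    [-0.9,0,0],
    [-1.0,0,0],
    [-1.1,0,0],
    [-1.218,0,0],
    [-1.218,0,0],
    [-1.218,0,0],
    [-1.218,0,0],
    [-1.218,0,0]
  ],
  "grip": [100,100,100,100,100,100,100,100,100,100,100,100,100,100,100,100]
}}

```text
time_s: 10.28
ee_pos: [539.9, 280.8, 288.0]
ee_rot: [-112.7, 89.9, -133.8]
force: [-0.3, -0.7, 0.0]
gripper_width: 55.3
```

```bash
python3 - <<'E'
from h import *
st(); im,d,Q,c,W,s=grab('wrist','w5'); st(); P=Q.reshape(-1,3)
def rect(zl,zh,x,y,rx,ry):
    m=(P[:,2]>zl)&(P[:,2]<zh)&(abs(P[:,0]-x)<rx)&(abs(P[:,1]-y)<ry)
    if m.sum()>10: print(m.sum(), np.median(P[m,2]) , cv2.minAreaRect(P[m,:2].astype(np.float32)))
rect(50,60,520,288,60,60);rect(15,25,520,288,90,90)
rect(36,46,557,17,130,85)
E
```

```text
t 10.28 pos [539.9 280.8 288. ] phi 68.89 xax [-0.002 -0.002 -1.   ] F [-0.3 -0.7  0. ] w 55.3 q [ 26.  20.  78.  -0.  82. -42.]
t 10.33 pos [540.  280.5 288.5] phi 68.86 xax [-0.001 -0.001 -1.   ] F [-0.6 -0.4  0.4] w 55.3 q [ 26.  20.  78.  -0.  82. -42.]
1537 55.461646354836034 ((521.2283935546875, 290.1356201171875), (19.898191452026367, 69.70738983154297), 69.27180480957031)
9319 20.5929683776169 ((521.6769409179688, 290.27899169921875), (96.8969497680664, 119.78262329101562), 68.86715698242188)
1859 40.035625239633134 ((526.6200561523438, 11.370384216308594), (104.97940826416016, 122.81072235107422), 9.622234344482422)
```

View pics/w5.png

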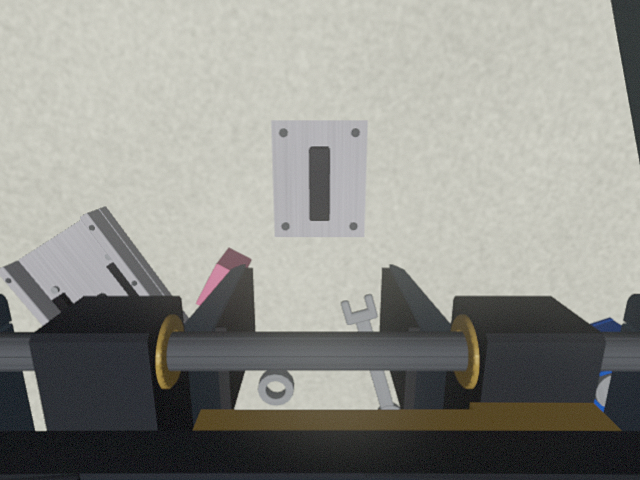

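```bash
python3 - <<'E'
from h import *
rel(target([521.4,290.2,30],69))
E
```

```text
slide cm [25.85, 0.272, -2.076] turn [-0.0024, -0.0005, 0.0016]
```

Call:
{"method": "arm_command", "body": {
  "slide": [
    [3,0.2,-1.5],
    [7,0.27,-2.07],
    [11,0.27,-2.07],
    [15,0.27,-2.07],
    [18,0.27,-2.07],
    [20,0.27,-2.07],
    [22,0.27,-2.07],
    [23,0.27,-2.07],
    [23,0.27,-2.07],
    [23,0.27,-2.07],
    [23,0.27,-2.07]
  ],
  "turn": [
    [0,0,0],
    [0,0,0],
    [0,0,0],
    [0,0,0],
    [0,0,0],
    [0,0,0],
    [0,0,0],
    [0,0,0],
    [0,0,0],
    [0,0,0],
    [0,0,0]
  ],
  "grip": [100,100,100,100,100,100,100,100,100,100,100]
}}

```text
time_s: 11.25
ee_pos: [523.0, 292.1, 60.5]
ee_rot: [46.0, 89.8, 24.9]
force: [0.5, -0.0, 0.2]
gripper_width: 55.3
```

```bash
python3 - <<'E'
from h import *
st();rel(target([521.4,290.2,30],69))
E
```

```text
t 11.25 pos [523.  292.1  60.5] phi 68.94 xax [ 0.003  0.001 -1.   ] F [ 0.5 -0.   0.2] w 55.3 q [ 28.  28.  99.  -0.  53. -41.]
slide cm [3.051, -0.24, -0.087] turn [-0.0011, 0.002, -0.002]
```

Call:
{"method": "arm_command", "body": {
  "slide": [
    [0.5,-0.1,0],
    [1,-0.1,0],
    [1.5,-0.1,0],
    [2,-0.1,0],
    [2.5,-0.1,0],
    [2.9,-0.1,0],
    [2.9,-0.1,0],
    [2.9,-0.1,0],
    [2.9,-0.1,0]
  ],
  "turn": [
    [0,0,0],
    [0,0,0],
    [0,0,0],
    [0,0,0],
    [0,0,0],
    [0,0,0],
    [0,0,0],
    [0,0,0],
    [0,0,0]
  ],
  "grip": [100,100,100,100,100,100,100,100,100]
}}

```text
time_s: 12.0
ee_pos: [521.7, 291.3, 30.0]
ee_rot: [15.8, 90.0, -5.2]
force: [0.0, -0.3, -0.0]
gripper_width: 55.3
```

```bash
python3 - <<'E'
from h import *
st();rel(target([521.4,290.2,30],69))
E
```

```text
t 12.0 pos [521.7 291.3  30. ] phi 68.99 xax [ 0. -0. -1.] F [ 0.  -0.3 -0. ] w 55.3 q [ 28.  30. 101.  -0.  49. -41.]
slide cm [-0.003, -0.111, 0.012] turn [-0.0002, 0.0002, -0.0001]
```

Z is as intended. The jaws centre on the bar, so I'll correct 1 mm, grip at 60 N and lift.

Call:
{"method": "arm_command", "body": {
  "slide": [
    [0,-0.1,0],
    [0,-0.1,0],
    [0,-0.1,0],
    [0,-0.1,0],
    [0,-0.1,0],
    [0,-0.1,0],
    [0,-0.1,0],
    [0,-0.1,0],
    [0,-0.1,0],
    [-1,-0.1,0],
    [-3,-0.1,0],
    [-5,-0.1,0],
    [-7,-0.1,0],
    [-9,-0.1,0],
    [-9,-0.1,0],
    [-9,-0.1,0],
    [-9,-0.1,0]
  ],
  "turn": [
    [0,0,0],
    [0,0,0],
    [0,0,0],
    [0,0,0],
    [0,0,0],
    [0,0,0],
    [0,0,0],
    [0,0,0],
    [0,0,0],
    [0,0,0],
    [0,0,0],
    [0,0,0],
    [0,0,0],
    [0,0,0],
    [0,0,0],
    [0,0,0],
    [0,0,0]
  ],
  "grip": [100,255,255,255,255,255,255,255,255,255,255,255,255,255,255,255,255],
  "newtons": 60
}}

```text
time_s: 13.42
ee_pos: [520.2, 289.8, 118.6]
ee_rot: [-130.7, 89.9, -151.7]
force: [0.3, 0.2, -4.3]
gripper_width: 19.6
```

```bash
python3 - <<'E'
from h import *
s=st(); im,d,Q,c,W,s=grab('wrist','w6'); P=Q.reshape(-1,3)
Ti=np.linalg.inv(toolT(s)); q=P@Ti[:3,:3].T+Ti[:3,3]
m=(abs(q[:,0]-10)<6)&(abs(q[:,1])<60)&(abs(q[:,2])<75); p=q[m]
print(m.sum(),np.median(p[:,0]),p.min(0),p.max(0),cv2.minAreaRect(p[:,1:].astype(np.float32)))
E
```

```text
t 13.42 pos [520.2 289.8 118.6] phi 68.98 xax [-0.002 -0.001 -1.   ] F [ 0.3  0.2 -4.3] w 19.6 q [ 28.  25.  95.  -0.  60. -41.]
24997 9.322396878318827 [  4.00454716 -47.51697779 -59.6458111 ] [15.35676867 49.32609053 57.52333717] ((0.8787422180175781, -1.0432205200195312), (96.87789916992188, 117.09806060791016), 0.07367783784866333)
```

View pics/w6.png

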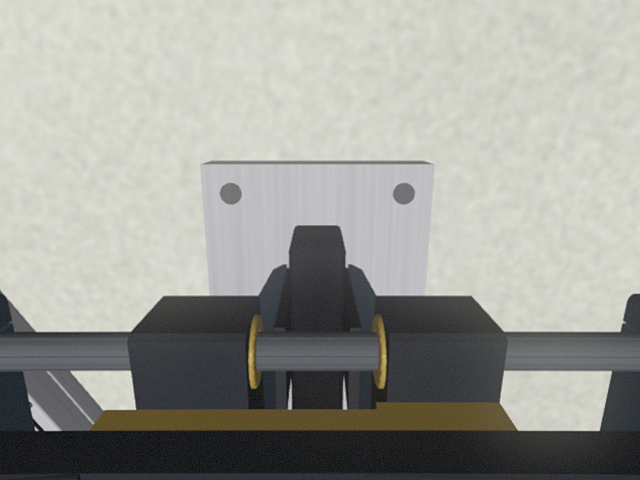

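```bash
python3 - <<'E'
from h import *
def loc(p,c,yaw):
    a=np.radians(yaw); d=np.array(p)-c; return (d[0]*np.cos(a)+d[1]*np.sin(a), -d[0]*np.sin(a)+d[1]*np.cos(a))
for f,c in (('top0',(557.6,16.7)),('t1',(557.7,16.72)),('w1',(559.16,17.06))):
    Q=np.load(f+'.npz')['Q'].reshape(-1,3)
    m=(Q[:,2]>29)&(Q[:,2]<40)&(abs(Q[:,0]-557)<24)&(abs(Q[:,1]-17)<20); p=Q[m]
    b=cv2.minAreaRect(p[:,:2].astype(np.float32)) if m.sum()>3 else None
    print(f,m.sum(),np.median(p,0),b, loc(b[0],c,9.8), loc(np.median(p[:,:2],0),c,9.8))
rel(target([555.5,16.6,150],99.8))
E
```

```text
top0 29 [554.69347293  16.5738104   34.15726261] ((555.4049072265625, 16.58724594116211), (9.893798828125, 9.80787181854248), 38.98098373413086) (np.float64(-2.1822535687331), np.float64(0.26251690142484924)) (np.float64(-2.8855934034930466), np.float64(0.3703702933709242))
t1 30 [554.61187184  16.5523255   34.05108184] ((555.4424438476562, 15.642256736755371), (10.687865257263184, 9.506659507751465), 0.2648778259754181) (np.float64(-2.408055804856007), np.float64(-0.6777592221089946)) (np.float64(-3.071605678439445), np.float64(0.36040096816406497))
w1 123 [555.86699205  16.89070178  34.1933849 ] ((555.8275146484375, 16.615612030029297), (10.836654663085938, 11.303352355957031), 55.611202239990234) (np.float64(-3.3594964408143095), np.float64(0.12931724706741404)) (np.float64(-3.2737722040872916), np.float64(0.3936734330121554))
slide cm [-3.142, -24.224, 13.096] turn [-0.5379, -0.0029, 0.002]
```

Call:
{"method": "arm_command", "body": {
  "slide": [
    [-2,-1,0.5],
    [-3.1,-3,1.5],
    [-3.1,-6,3],
    [-3.1,-9,5],
    [-3.1,-12,6.5],
    [-3.1,-15,8],
    [-3.1,-18,10],
    [-3.1,-21,11.5],
    [-3.1,-23,12.5],
    [-3.1,-24.2,13.1],
    [-3.1,-24.2,13.1],
    [-3.1,-24.2,13.1],
    [-3.1,-24.2,13.1],
    [-3.1,-24.2,13.1]
  ],
  "turn": [
    [-0.05,0,0],
    [-0.1,0,0],
    [-0.15,0,0],
    [-0.2,0,0],
    [-0.25,0,0],
    [-0.3,0,0],
    [-0.35,0,0],
    [-0.4,0,0],
    [-0.45,0,0],
    [-0.5,0,0],
    [-0.538,0,0],
    [-0.538,0,0],
    [-0.538,0,0],
    [-0.538,0,0]
  ],
  "grip": [255,255,255,255,255,255,255,255,255,255,255,255,255,255]
}}

```text
time_s: 14.63
ee_pos: [556.2, 17.8, 150.0]
ee_rot: [167.8, 89.9, 177.6]
force: [0.6, 0.3, -3.8]
gripper_width: 19.8
```

```bash
python3 - <<'E'
from h import *
s=st(); im,d,Q,c,W,s=grab('wrist','w7'); rel(target([555.3,16.5,82],99.8))
E
```

```text
t 14.63 pos [556.2  17.8 150. ] phi 99.79 xax [-0.002  0.    -1.   ] F [ 0.6  0.3 -3.8] w 19.8 q [  1.  20.  98.   0.  62. -99.]
slide cm [6.829, -0.125, -0.114] turn [0.0003, -0.0013, -0.0002]
```

View pics/w7.png

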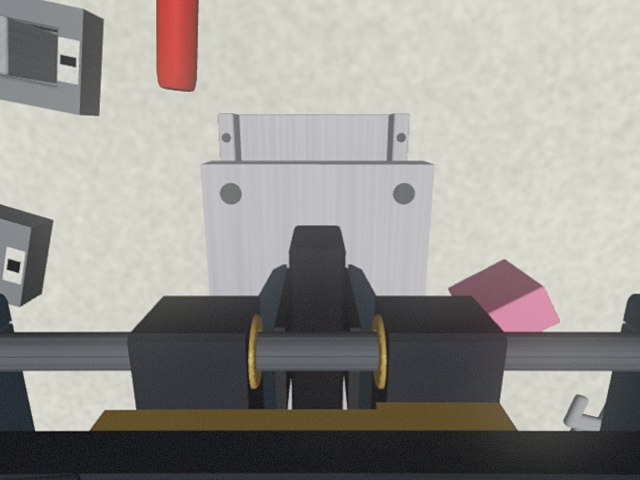

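```bash
cat > meas.py <<'E'
from h import *
import sys
def meas(f):
    s=st(); im,d,Q,c,W,s=grab('wrist',f); Ti=np.linalg.inv(toolT(s)); q=Q@Ti[:3,:3].T+Ti[:3,3]; zc=s['ee_pos'][2]-40
    q=q.reshape(-1,3)
    p=q[(abs(q[:,0]-9.5)<5)&(abs(q[:,1])<60)&(q[:,2]>-63)&(q[:,2]<-20)]
    e=[p[(p[:,2]>a)&(p[:,2]<a+5)][:,1] for a in (-55,-45,-35)]
    for x in e: print('cover y edges',np.percentile(x,[.3,99.7]).round(2),'mid',np.percentile(x,[.3,99.7]).mean().round(2))
    print('cover near edge z',np.percentile(p[:,2],.5).round(2))
    p=q[(abs(q[:,0]-zc)<4)&(abs(q[:,1])<75)&(q[:,2]>-110)&(q[:,2]<-62)]
    z0,z1=p[:,2].min(),p[:,2].max(); print('cheek pts',len(p),'z',np.percentile(p[:,2],.5).round(2),z1.round(1))
    for a in np.arange(np.ceil(z0),z1-4,5):
        y=p[(p[:,2]>a)&(p[:,2]<a+5)][:,1]; L=y[y<0];Rr=y[y>0]
        if len(L)>5 and len(Rr)>5:
            l=np.percentile(L,[1,99]);r=np.percentile(Rr,[1,99]); print(a.round(0),l.round(1),r.round(1),'mid',((l[0]+r[1])/2).round(2),((l[1]+r[0])/2).round(2))
meas(sys.argv[1])
E
python3 meas.py w8
```

```text
t 14.68 pos [556.3  17.9 150.3] phi 99.82 xax [-0.001  0.    -1.   ] F [ 0.1 -0.5 -3.4] w 19.5 q [  1.  20.  98.   0.  62. -99.]
cover y edges [-47.44  48.41] mid 0.49
cover y edges [-47.41  48.18] mid 0.38
cover y edges [-47.51  48.38] mid 0.44
cover near edge z -59.05
cheek pts 1091 z -81.75 -62.0
-81.0 [-62.4 -52.4] [48.9 58.7] mid -1.85 -1.76
-76.0 [-62.1 -52.4] [48.9 58.6] mid -1.74 -1.75
-71.0 [-62.4 -52.4] [48.9 58.6] mid -1.9 -1.76
```

Call:
{"method": "arm_command", "body": {
  "slide": [
    [1,-0.2,-0.1],
    [3,-0.2,-0.1],
    [5,-0.2,-0.1],
    [6.5,-0.2,-0.1],
    [6.8,-0.2,-0.1],
    [6.8,-0.2,-0.1],
    [6.8,-0.2,-0.1],
    [6.8,-0.2,-0.1],
    [6.8,-0.2,-0.1],
    [6.8,-0.2,-0.1]
  ],
  "turn": [
    [0,0,0],
    [0,0,0],
    [0,0,0],
    [0,0,0],
    [0,0,0],
    [0,0,0],
    [0,0,0],
    [0,0,0],
    [0,0,0],
    [0,0,0]
  ],
  "grip": [255,255,255,255,255,255,255,255,255,255]
}}

```text
time_s: 15.57
ee_pos: [556.6, 15.2, 83.8]
ee_rot: [-12.1, 89.9, -2.3]
force: [-0.7, -1.3, -3.7]
gripper_width: 19.9
```

```bash
python3 meas.py w9
```

```text
t 15.57 pos [556.6  15.2  83.8] phi 99.81 xax [ 0.002 -0.    -1.   ] F [-0.7 -1.3 -3.7] w 19.9 q [  0.  24. 103.  -0.  53. -99.]
cover y edges [-47.29  48.3 ] mid 0.51
cover y edges [-47.33  48.27] mid 0.47
cover y edges [-47.49  48.47] mid 0.49
cover near edge z -59.06
cheek pts 1941 z -82.16 -62.0
-82.0 [-59.4 -49.6] [51.4 61.1] mid 0.86 0.88
-77.0 [-59.3 -49.6] [51.4 61.3] mid 1.03 0.89
-72.0 [-59.5 -49.7] [51.3 61.3] mid 0.91 0.83
-67.0 [-59.3 -49.7] [51.4 61.3] mid 0.95 0.85
```

View pics/w9.png

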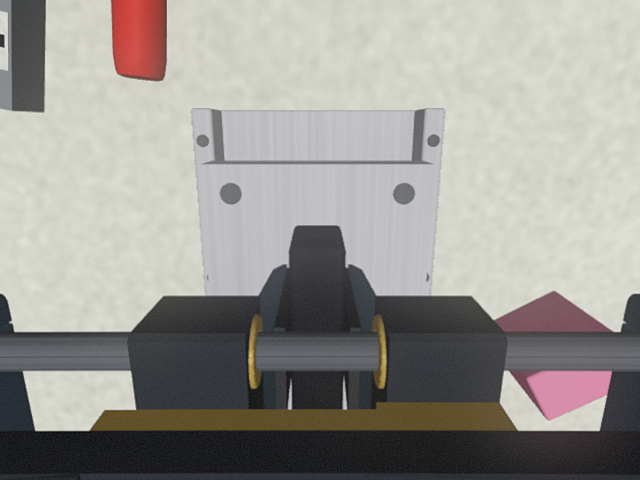

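Call:
{"method": "arm_command", "body": {
  "slide": [
    [0,0.04,-0.13],
    [0.4,0.04,-0.13],
    [0.8,0.04,-0.13],
    [1.2,0.04,-0.13],
    [1.5,0.04,-0.13],
    [1.7,0.04,-0.13],
    [1.85,0.04,-0.13],
    [1.85,0.04,-0.13],
    [1.85,0.04,-0.13],
    [1.85,0.04,-0.13],
    [1.85,0.04,-0.13]
  ],
  "turn": [
    [0,0,0],
    [0,0,0],
    [0,0,0],
    [0,0,0],
    [0,0,0],
    [0,0,0],
    [0,0,0],
    [0,0,0],
    [0,0,0],
    [0,0,0],
    [0,0,0]
  ],
  "grip": [255,255,255,255,255,255,255,255,255,255,255]
}}

```text
time_s: 16.53
ee_pos: [554.9, 15.4, 64.6]
ee_rot: [-20.1, 90.0, -10.3]
force: [-0.3, 0.2, -4.1]
gripper_width: 19.5
```

```bash
python3 meas.py w10
```

```text
t 16.53 pos [554.9  15.4  64.6] phi 99.81 xax [ 0. -0. -1.] F [-0.3  0.2 -4.1] w 19.5 q [  0.  25. 105.  -0.  50. -99.]
cover y edges [-47.31  48.32] mid 0.51
cover y edges [-47.3   48.29] mid 0.5
cover y edges [-47.33  48.34] mid 0.51
cover near edge z -59.06
cheek pts 2132 z -80.16 -62.0
-80.0 [-59.8 -50.1] [50.9 60.6] mid 0.39 0.38
-75.0 [-59.7 -50. ] [50.9 60.5] mid 0.4 0.4
-70.0 [-59.8 -50.1] [50.9 60.6] mid 0.4 0.4
```

Call:
{"method": "arm_command", "body": {
  "slide": [
    [0.1,0,0.05],
    [0.2,0,0.05],
    [0.3,0,0.05],
    [0.3,0,0.05],
    [0.3,0,0.05]
  ],
  "turn": [
    [0,0,0],
    [0,0,0],
    [0,0,0],
    [0,0,0],
    [0,0,0]
  ],
  "grip": [255,255,255,255,255]
}}

```text
time_s: 17.0
ee_pos: [555.1, 15.5, 61.3]
ee_rot: [-175.6, 90.0, -165.8]
force: [-0.3, -0.1, -3.5]
gripper_width: 20.2
```

```bash
python3 -c "
from h import *
st()"
```

```text
t 17.0 pos [555.1  15.5  61.3] phi 99.81 xax [-0. -0. -1.] F [-0.3 -0.1 -3.5] w 20.2 q [  0.  25. 105.  -0.  50. -99.]
```

No contact with the underside at about 31 mm, which is below the pin top at 34, so the pin is entering the slot. I'll go on down.

Call:
{"method": "arm_command", "body": {
  "slide": [
    [0.1,0,0],
    [0.2,0,0],
    [0.3,0,0],
    [0.4,0,0],
    [0.5,0,0],
    [0.5,0,0],
    [0.5,0,0]
  ],
  "turn": [
    [0,0,0],
    [0,0,0],
    [0,0,0],
    [0,0,0],
    [0,0,0],
    [0,0,0],
    [0,0,0]
  ],
  "grip": [255,255,255,255,255,255,255]
}}

```text
time_s: 17.58
ee_pos: [555.1, 15.5, 56.3]
ee_rot: [-164.9, 90.0, -155.1]
force: [0.2, -0.2, -3.5]
gripper_width: 19.7
```

```bash
python3 -c "
from h import *
st()"
```

```text
t 17.58 pos [555.1  15.5  56.3] phi 99.81 xax [-0. -0. -1.] F [ 0.2 -0.2 -3.5] w 19.7 q [  0.  26. 105.  -0.  49. -99.]
```

Down at the pads. Next is pressing.

Call:
{"method": "arm_command", "body": {
  "slide": [
    [0.1,0,0],
    [0.2,0,0],
    [0.3,0,0],
    [0.4,0,0],
    [0.5,0,0],
    [0.6,0,0],
    [0.6,0,0],
    [0.6,0,0]
  ],
  "turn": [
    [0,0,0],
    [0,0,0],
    [0,0,0],
    [0,0,0],
    [0,0,0],
    [0,0,0],
    [0,0,0],
    [0,0,0]
  ],
  "grip": [255,255,255,255,255,255,255,255]
}}

```text
time_s: 18.25
ee_pos: [555.4, 15.5, 51.7]
ee_rot: [-14.9, 89.9, -5.1]
force: [-3.6, 0.8, 8.1]
gripper_width: 19.6
```

```bash
python3 -c "
from h import *
st()"
```

```text
t 18.25 pos [555.4  15.5  51.7] phi 99.81 xax [ 0.001 -0.    -1.   ] F [-3.6  0.8  8.1] w 19.6 q [  0.  26. 105.  -0.  49. -99.]
```

Call:
{"method": "arm_command", "body": {
  "slide": [
    [0.1,0,-0.05],
    [0.2,0,-0.05],
    [0.3,0,-0.05],
    [0.4,0,-0.05],
    [0.5,0,-0.05],
    [0.5,0,-0.05],
    [0.5,0,-0.05]
  ],
  "turn": [
    [0,0,0],
    [0,0,0],
    [0,0,0],
    [0,0,0],
    [0,0,0],
    [0,0,0],
    [0,0,0]
  ],
  "grip": [255,255,255,255,255,255,255]
}}

```text
time_s: 18.83
ee_pos: [555.4, 15.5, 49.8]
ee_rot: [-9.4, 89.8, 0.4]
force: [-8.0, 0.3, 27.8]
gripper_width: 19.5
```

```bash
python3 meas.py w11
```

```text
t 18.83 pos [555.4  15.5  49.8] phi 99.81 xax [ 0.003  0.    -1.   ] F [-8.   0.3 27.8] w 19.5 q [  0.  26. 106.  -0.  48. -99.]
cover y edges [-59.36  59.6 ] mid 0.12
cover y edges [-59.45  59.54] mid 0.05
cover y edges [-59.39  59.56] mid 0.09
cover near edge z -62.13
cheek pts 2620 z -80.79 -62.0
-80.0 [-59.8 -50. ] [50.7 60.5] mid 0.38 0.34
-75.0 [-59.9 -50. ] [50.7 60.6] mid 0.34 0.36
-70.0 [-59.8 -50. ] [50.8 60.5] mid 0.32 0.4
```

View pics/w11.png

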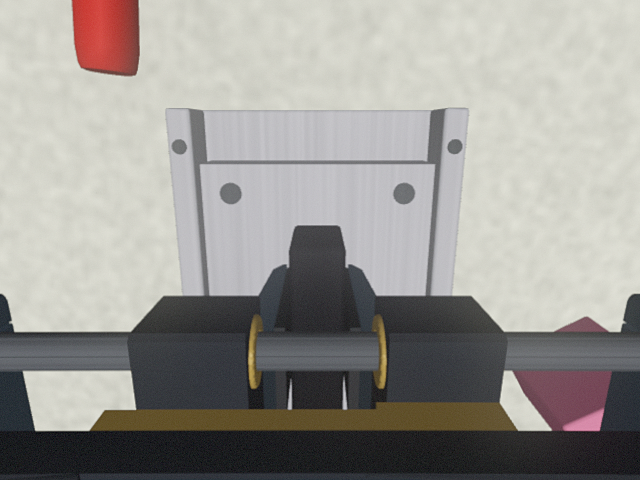

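```bash
python3 - <<'E'
from h import *
st(); T=toolT(env.state()); Ti=np.linalg.inv(T)
for f in ('wrist','top','side'):
    im,d,Q,c,W,s=grab(f,'f_'+f); P=Q.reshape(-1,3); q=P@Ti[:3,:3].T+Ti[:3,3]
    b=lambda y0,y1,z0,z1:(q[:,1]>y0)&(q[:,1]<y1)&(q[:,2]>z0)&(q[:,2]<z1)&(P[:,2]>28)&(P[:,2]<50)
    for n,a in dict(cov_near=(-45,45,-57,-40),cov_far=(-45,45,40,57),cov_L=(-46,-30,-57,57),cov_R=(30,46,-57,57),chk_near=(52,58,-75,-63),chkL=(-59,-52,-75,85),chkR=(52,59,-75,85)).items():
        m=b(*a); print(f,n,m.sum(),np.median(P[m,2]).round(2) if m.sum() else '')
im=cv2.imread('pics/f_side.png'); cv2.imwrite('pics/f_sidec.png',cv2.resize(im[190:340,200:420],None,fx=3.6,fy=3.6,interpolation=3))
st()
E
```

```text
t 18.88 pos [555.4  15.5  49.8] phi 99.81 xax [ 0.003  0.    -1.   ] F [-7.3  0.3 28.4] w 19.7 q [  0.  26. 106.   0.  48. -99.]
wrist cov_near 8830 40.61
wrist cov_far 125 40.67
wrist cov_L 4726 40.57
wrist cov_R 4738 40.63
wrist chk_near 461 40.9
wrist chkL 2847 40.59
wrist chkR 2876 40.74
top cov_near 0 
top cov_far 8 41.22
top cov_L 0 
top cov_R 48 40.71
top chk_near 0 
top chkL 0 
top chkR 3 39.63
side cov_near 236 38.31
side cov_far 144 38.12
side cov_L 73 38.28
side cov_R 310 38.09
side chk_near 14 38.01
side chkL 81 38.24
side chkR 255 37.58
t 19.03 pos [555.4  15.5  49.8] phi 99.81 xax [ 0.003  0.    -1.   ] F [-6.7  0.4 28.4] w 19.7 q [  0.  26. 106.   0.  48. -99.]
```

View pics/f_sidec.png

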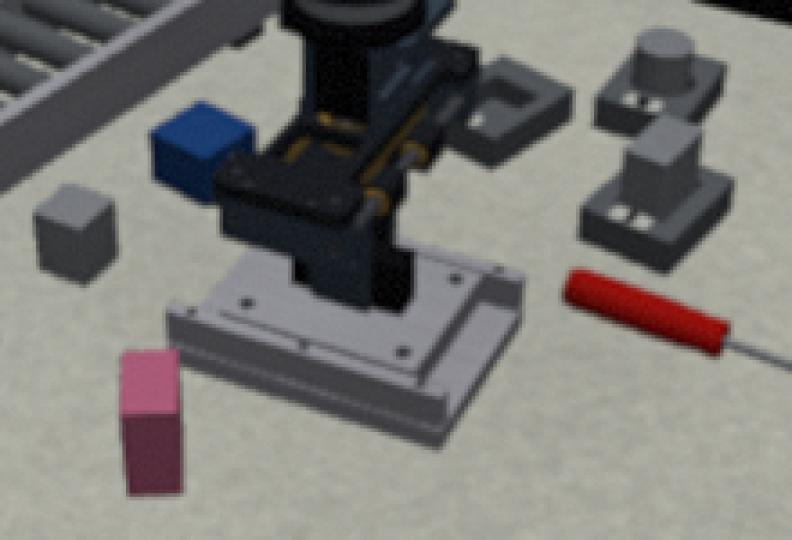

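The cover is flush with the cheek tops all round, and the hard stop holds with about 28 N. The block is standing in its slot. I'll hand in while still pressing.

```bash
python3 -c "
from h import *
print(env.job_done()); st()"
```

```text
the job is handed in; nothing more can be done
None
the job is handed in; nothing more can be done
```

The job is done and handed in at about 19 s, with the cover home and still held pressed down. No verdict came back.

- **Block:** I stood the steel setting block upright in the oblong-label slot and let go. Its top measured 66 mm, the seated height, and it still stood there in the last side view.
- **Cover:** I brought the cover bar up between the cheeks. I had seen the pin about 3 mm to the fixture's −x side, so I lowered the cover straight over it. It dropped without riding on the pin, so I did not have to slide it along to find the hole.
- **Pressing:** I pressed it past the pads to the hard stop, with an upward force of about 28 N on the tool. That is well over the 12 N needed. The arm still holds it, set to 60 N of grip.
- **Last checks:** The wrist camera put the cover top at 40.6–40.7 mm and the cheek tops at 40.6–40.9 mm, so they are flush. The side camera read everything about 2.5 mm lower but also showed cover and cheeks level to about 0.5 mm. The top camera was mostly blocked by the arm, with only a few points.
- **Left as is:** About 7 N of sideways force remained, probably the slot leaning on the pin. It had no effect on seating that I could see.

I did not touch the pink block or any of the other things.

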